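# Finger-tight plus one flat: the nozzle nut of the jam filler

## Task

Finish fitting the nozzle of the jam filler. With the fingers only, turn the brass nut clockwise (seen from above) until it is finger-tight, that is until it has just taken the white washer under it round to its stop; then put the blue-handled ring wrench over the hexagon and give it one more flat, a sixth of a turn and no more. Lift the wrench off gently and lay it flat on the table clear of the filler, leaving the other things alone.

Things in the scene. Friction and masses are not known exactly. Their poses are not given: they have to be found in the camera images.
- nut_collar (a point): Centre of the knurled round brass collar on the nut, for the fingers: 28 mm in diameter, 25 mm tall, good grip (53 to 78 mm above the table; this point at 65.5 mm), upright. A steel nozzle tube, 12 mm in diameter, stands 12 mm above it. The nut turns without rising or sinking.
- nut_hex (a point): Centre of the nut's hexagon, below the collar: 36 mm across flats, 37.5 to 50 mm above the table, then a chamfer up to 53 mm; this point at 44 mm. The x axis (level) points out through the middle of a flat, which has a red mark; z is up. Under the hexagon is a round flange 45 mm across.
- nut: The brass nut (origin on its axis at table height, x through the red-marked flat). Loose at first (0.04 N m, both ways); after 0.5 to 1.1 rad clockwise from above, which cannot be seen beforehand, it grips the washer and takes it along against 0.2 N m. When the washer meets its stop it is finger-tight: to turn on, 0.6 N m plus 0.4 N m per rad/s, for the wrench alone; it stays where left.
- witness_pip (a point): Red pip on the white washer under the nut (76 mm across, top 34.5 mm above the table), 35 mm from the nut's axis, 35 mm high; x points from the axis to the pip, z is up. The washer stands still while the nut is loose, then turns with it clockwise: 0.2 rad to its stop (finger-tight), 1.05 rad more for a sixth of a turn. Black ticks every 60 degrees; random angle to the nut.
- wrench: Ring wrench, 0.11 to 0.22 kg, 176 mm long, loose, lying flat on the table with the handle towards the robot. Origin under the ring's centre; x points from the handle to the ring, z is up.
- wrench_grip (a point): Centre of the wrench's blue handle, 10 mm above its underside: 85 mm long (x), 16 mm wide (y), 20 mm tall (z). The ring's centre is 107.5 mm ahead along x (the wrench's length, from handle to ring); z is up.
- wrench_ring (a point): Centre of the wrench's ring, 6 mm above its underside. Steel, oiled; 12 mm thick, 52 to 60 mm across, with a six-sided through hole 38 mm across flats (6 to 10 degrees of play on the nut each way). x (away from the handle) passes through the middle of a flat: it fits when its yaw is the nut's, give or take multiples of 60 degrees. Fully down on the nut's flange this point is 43.5 mm above the table.
- filler: Fixed outlet of the jam filler: aluminium foot plate 80 x 80 x 10 mm on the table, a steel body 42 to 52 mm across up to 29.5 mm, an inlet port reaching 46 mm from the axis along +x at 21 mm height. The nut's upright axis is at its centre. Origin at the centre of the underside.
- sprinkle_tub: Loose tub with red crumbs and white lid, 44 mm across, 70 mm tall; origin at its underside. Leave alone.
- yellow_tub: Loose tub with yellow crumbs and white lid, 44 mm across, 70 mm tall; origin at its underside. Leave alone.
- timer: Loose red and white kitchen timer, 62 mm across, 58 mm tall; origin at its underside. Leave alone.
- cutter: Loose star-shaped metal biscuit cutter, 57 mm across, 22 mm tall; origin at its underside. Leave alone.

How it is judged:
On the way, in this order (a step that is already met when the one before it is completed fails the run):
1. the nut, turned by the fingers, is finger-tight: it has taken the washer at least 0.13 rad along (distance of witness_pip from where it was at the start of the episode above 0.0045 m and contact force between the fingers and nut above 0.5 N), for 0.1 s.
2. the wrench's ring is down over the hexagon, the washer not yet turned beyond 0.45 rad (horizontal distance between wrench_ring and nut_collar below 0.004 m and height (world z) of wrench_ring below 0.048 m and distance of witness_pip from where it was at the start of the episode below 0.0156 m), for 0.1 s.
3. the wrench on the hexagon has turned the nut and washer one flat further (horizontal distance between wrench_ring and nut_collar below 0.005 m and height (world z) of wrench_ring below 0.05 m and distance of witness_pip from where it was at the start of the episode above 0.0348 m), for 0.1 s.
At the end, for the whole second after the job is handed in: The washer has turned 1.25 rad from its start (0.2 to finger-tight and one flat, 1.05), within 0.21 rad; the wrench lies flat and still on the table, right way up, released, its ring and handle centres more than 90 mm from the nut's axis (distance of witness_pip from where it was at the start of the episode between 0.0348 and 0.0467 m and height (world z) of wrench_ring below 0.012 m and height (world z) of wrench_grip below 0.016 m and angle between wrench_ring's own z axis and vertical below 0.1 rad and horizontal distance between each of wrench_ring, wrench_grip and nut_collar above 0.09 m and linear speed of wrench below 0.02 m/s); the robot touches nothing.
It fails at once if the fingers turn the tight nut: washer beyond 0.4 rad while the fingers are on the nut (contact force between the fingers and nut above 0.5 N and distance of witness_pip from where it was at the start of the episode between 0.0139 and 0.0336 m).
It fails at once if the wrench is used on the nut before it is finger-tight (contact force between wrench and nut above 2 N and distance of witness_pip from where it was at the start of the episode below 0.0045 m).
It fails at once if the nut is overtightened (washer beyond 1.46 rad) (distance of witness_pip from where it was at the start of the episode above 0.0467 m).
It fails at once if the wrench bears on the nut with more than 250 N (jammed or forced) (contact force between wrench and nut above 250 N).
It fails at once if a bystander is moved by more than 20 mm (distance of any of sprinkle_tub, yellow_tub, timer, cutter from where it was at the start of the episode above 0.02 m).
It also fails if it takes over 72 s, if anything falls off the work surface, if the arm or the gripper's body presses on something with over 40 N, if the wrist force passes 120 N, or if a joint passes its speed limit or range.

## Robot

A 7-joint arm with a two-finger parallel gripper is mounted at the origin on the work surface; the furniture and walls round the work are solid. World frame = base frame: x ahead of the robot, y to its left, z up, the work surface at z = 0. Lengths are in m, angles in rad, forces in N, time in s.
With the tool pointing down it reaches from about 0.4 to 0.9 m from the base axis. Payload 5.5 kg.
Tool frame: the origin (TCP) lies midway between the tips of the shut fingers; the grasp point (between the pads) lies 19 mm behind it; z points along the fingers, y is the line along which they close (so a half turn about z gives the same grasp; the last joint's range is limited). The gripper opens to 85 mm and grips with 20 to 120 N. Pads are 22 mm wide; open, the fingers measure 114 mm over their backs; the gripper's body (76 mm by 85 mm) begins 54 mm behind the grasp point. The pads swing forward as they close: fully open they stand 13 mm farther back than shut.
Start: joints at [-0.854, 0.501, -0.427, 1.55, 0.221, 1.138, -0.21], TCP at [0.285, 0.584, 0.231] pointing down, gripper open.
Joint ranges: [-2.88, 2.88], [-0.31, 2.03], [-1.54, 1.56], [0.2, 2.42], [-1.41, 4.55], [0.19, 2.02], [-2.57, 2.57]. Speed limits (rad/s): [2.57, 2.57, 3.14, 3.14, 3.14, 3.14, 3.14].

## Interface

Orientations are given as a rotation vector (axis times angle).
In Python, from workcell import observe, read_camera, finish_job, boxes_of, cut_out, tip_of gives the robot as it stands.
- The arm moves only by the tool servo_tool, never from a script. Its argument "deltas" is a list of rows, each a list of 3 entries, a list of its own where there are three numbers: the shift along the tool's x, y, z in units of 30 mm (1.0 is 30 mm), then the turn, a rotation vector about the tool's x, y, z in rad, then the gripper's target within -1 to 1 (shut at 1, half-way at 0, fully open at -1). In form: [[[x, y, z], [ax, ay, az], jaw], ...]. A call has 1 to 10 rows; each row is the pose to reach, as a shift and turn from the pose commanded when the call began, along the tool's axes at that moment; what a row does not reach only later rows make up. A row lasts 1/8 s, in which the tool goes at most 62.5 mm and 10.7 degrees, less where a joint would pass 70% of its speed; a pose out of reach is approached as far as the arm can. A call with a gripper value outside its range is refused whole. The fingers move at their own pace and stop on an object; "force" is the grip in N (left out, the last holds). Time passes only in rows, so rows that repeat a pose let the fingers close. It gives the time, the measured TCP pose, the force, the opening and the grip force at its end, in the units of the state.
- observe(): the state, without advancing time (a new reading comes with each control period).
- read_camera(name): name is "scene" or "top"; returns a dict with "frame" (384x512x3 uint8, red, green, blue), "fx", "fy", "cx", "cy" (pixels), "extrinsics" (4x4, takes a point from camera to world coordinates). Camera axes: x right, y up, looking along -z (the intrinsics and any distortion apply to the point x, -y, -z); pixel columns grow to the right and rows downward; lengths in m; the calibration is good to about 2 mm. A picture is of the moment at which its call begins. There is no depth.
- finish_job(): hands the job in; it is judged then, once.
Trained networks look in the newest picture that a camera, given by its name, has taken for a name from the list of things; names that differ only in an ending like _2 or _b are one class to them, and where a whole thing is asked for, a point or a joint stands for the part that bears it (a point fixed in the world has none). Each returns a list of dicts, best first, with "score" (0 to 1); they miss things now and then, are a little off and sometimes report something else, mostly with a low value. They report only what shows in the picture. A call takes as long as a camera call.
- boxes_of(target, camera): "point" ([column, row] as shares, 0 to 1, of the picture: columns of its width, rows of its height, amid what is visible of it).
- cut_out(target, camera): "mask" (384x512 bool, what is visible of it) and "point" ([column, row] as shares, 0 to 1, of the picture: columns of its width, rows of its height, amid what is visible of it).
- tip_of(target, camera): "point" ([column, row] as shares, 0 to 1, of the picture: columns of its width, rows of its height: a listed point, or the origin of a listed thing).
The state is a dict: "clock": time; "joint_pos": joint angles; "qd": joint speeds; "tau": joint torques, N m; "tool_pos": TCP position; "ee_rot": TCP orientation; "ft_force": force on the tool from outside, world axes, zero at the start; "torque": the same for the moment, N m; "finger_gap": finger opening in m; "finger_force": force on a finger pad.
Only numpy, scipy, OpenCV 4.12 (cv2) and the standard library are available. Lean on these libraries where they do the work, as an engineer would, in place of code of your own. Each camera call takes 0.05 s, during which the arm holds its last target. There are 200 camera calls.

## Working session

There is one attempt and no reset: what is moved stays moved. The work goes in short steps, Python scripts to look and compute and a tool call to move; the robot and the scene stay as the last step left them, time stands still between calls to the robot, and variables do not carry over. Pictures are saved under pics/ and viewed, at most 10 in all, crops included, and the job is handed in when it is done.

Besides the shell and the picture viewer there is one more tool, called after "Emit:" in YAML: its name, and indented under it one key for each argument. servo_tool: Moves the arm, as the interface text tells. Its arguments: {"type":"object","properties":{"deltas":{"type":"array","items":{"type":"array"}},"force":{"type":"number"}},"required":["deltas"]}

```bash
mkdir -p pics; cat > h.py <<'E'
import numpy as np, cv2
from scipy.spatial.transform import Rotation as R
from workcell import observe, read_camera, finish_job, boxes_of, cut_out, tip_of
def pt(c,uv,z):
    E=np.array(c["extrinsics"]);u,v=uv
    d=np.array([(u-c["cx"])/c["fx"],-(v-c["cy"])/c["fy"],-1.])
    d=E[:3,:3]@d;o=E[:3,3];return o+d*(z-o[2])/d[2]
def px(c,p):
    E=np.array(c["extrinsics"]);q=E[:3,:3].T@(np.array(p)-E[:3,3])
    return np.array([c["cx"]+c["fx"]*q[0]/-q[2],c["cy"]-c["fy"]*q[1]/-q[2]])
def tip(n,cam,c,z):
    r=tip_of(n,cam)
    if not r: return None
    p=np.array(r[0]["point"])*[512,384]
    return round(r[0]["score"],2),p.round(1),pt(c,p,z).round(4)
def st():
    s=observe();print("t",s["clock"],"tcp",np.round(s["tool_pos"],4),"rot",np.round(s["ee_rot"],3),"q",np.round(s["joint_pos"],2),"gap",s["finger_gap"],"F",np.round(s["ft_force"],1));return s
H=dict(nut_collar=.0655,nut_hex=.044,witness_pip=.035,wrench=0,wrench_grip=.01,wrench_ring=.006,filler=0,sprinkle_tub=0,yellow_tub=0,timer=0,cutter=0)
E
python3 - <<'E'
from h import *
st()
ims=[]
for cam in("scene","top"):
    c=read_camera(cam);print(cam,c.keys(),np.round(c["extrinsics"],3).tolist(),c["fx"])
    ims.append(c["frame"])
    for n,z in H.items(): print(n,tip(n,cam,c,z))
cv2.imwrite("pics/a.png",cv2.cvtColor(ims[0],cv2.COLOR_RGB2BGR))
cv2.imwrite("pics/b.png",cv2.cvtColor(cv2.resize(ims[1],(800,600)),cv2.COLOR_RGB2BGR))
E
```

```text
t 0.0 tcp [0.2847 0.5836 0.2302] rot [-7.070e-01 -3.061e+00  3.000e-03] q [-0.85  0.5  -0.43  1.55  0.22  1.14 -0.21] gap 0.08525583422571219 F [-0.4 -0.1  0.3]
scene dict_keys(['frame', 'fx', 'fy', 'cx', 'cy', 'extrinsics']) [[0.73, 0.306, -0.612, 0.02], [-0.684, 0.311, -0.66, -0.588], [-0.012, 0.9, 0.436, 0.423], [0.0, 0.0, 0.0, 1.0]] 349.4917946707412
nut_collar (0.75, array([242. , 173.8]), array([0.5864, 0.0702, 0.0655]))
nut_hex (0.76, array([238.3, 185.2]), array([0.5613, 0.0575, 0.044 ]))
witness_pip (0.64, array([252.2, 184.8]), array([0.6027, 0.0482, 0.035 ]))
wrench (0.84, array([339.5, 233.3]), array([ 0.6142, -0.2272,  0.    ]))
wrench_grip (0.76, array([302.1, 242.9]), array([ 0.5123, -0.2029,  0.01  ]))
wrench_ring (0.56, array([337.9, 229.3]), array([ 0.6175, -0.22  ,  0.006 ]))
filler (0.94, array([242. , 194.4]), array([0.591, 0.078, 0.   ]))
sprinkle_tub (0.97, array([306. , 200.3]), array([ 0.6891, -0.0696,  0.    ]))
yellow_tub (0.53, array([234.6, 167.3]), array([ 0.71  ,  0.2506, -0.    ]))
timer (0.75, array([344.1, 216.8]), array([ 0.6855, -0.1915,  0.    ]))
[... 380 characters left out ...]
rray([0.5656, 0.0657, 0.044 ]))
witness_pip (0.61, array([221.4, 174.3]), array([0.6071, 0.0559, 0.035 ]))
wrench (0.74, array([321.1, 175.1]), array([ 0.6072, -0.2268,  0.    ]))
wrench_grip (0.76, array([316.2, 213.1]), array([ 0.4982, -0.2084,  0.01  ]))
wrench_ring (0.87, array([319.9, 173. ]), array([ 0.6124, -0.2226,  0.006 ]))
filler (0.78, array([222.2, 185.9]), array([0.5787, 0.0561, 0.    ]))
sprinkle_tub (0.73, array([263. , 147.5]), array([ 0.6889, -0.0615,  0.    ]))
yellow_tub (0.76, array([164.7, 149.1]), array([0.6865, 0.2209, 0.    ]))
timer (0.85, array([305.9, 149.9]), array([ 0.6808, -0.1851,  0.    ]))
cutter (0.62, array([205.4, 254.4]), array([0.3863, 0.1034, 0.    ]))
```

View pics/a.png

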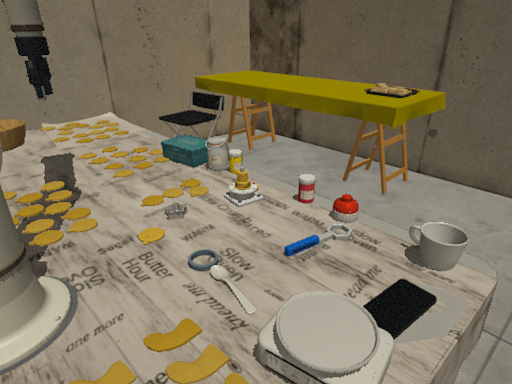

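View pics/b.png

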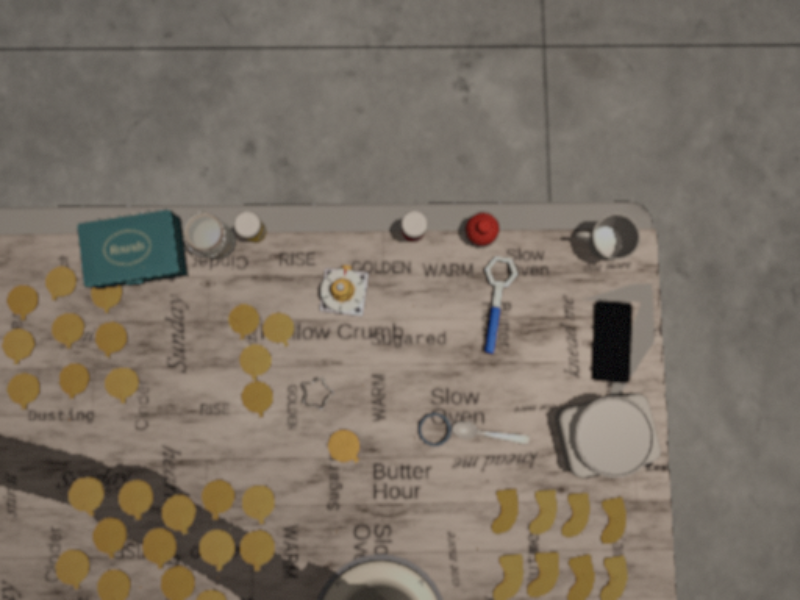

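The scene view shows the filler at (242,185), the wrench at (320,238) with handle nearer the robot, the tubs at (306,190) and (235,160), the timer at (346,208) and the cutter at (176,211). The top view (enlarged) shows the filler at (343,290) and the wrench from (490,350) to (500,270). Next, close crops.

```bash
python3 - <<'E'
from h import *
out=[]
for cam,b in(("top",(195,160,50,50)),("scene",(217,163,50,50))):
    c=read_camera(cam);f=c["frame"];x,y,w,h=b
    out.append(cv2.resize(f[y:y+h,x:x+w],(400,400),interpolation=cv2.INTER_CUBIC))
    for n in("wrench_grip","wrench_ring","nut_collar","nut_hex","witness_pip"):
        print(cam,n,tip(n,cam,c,H[n]))
    for n in("filler","wrench"):
        r=cut_out(n,cam)[0];m=r["mask"];ys,xs=np.nonzero(m);print(n,xs.min(),xs.max(),ys.min(),ys.max(),xs.mean(),ys.mean())
    # collar (brass) and red pixels, blue pixels
    hsv=cv2.cvtColor(f,cv2.COLOR_RGB2HSV).astype(int)
    blue=(abs(hsv[...,0]-110)<14)&(hsv[...,1]>150)&(hsv[...,2]>70)
    n,l,s,ce=cv2.connectedComponentsWithStats(blue.astype(np.uint8));k=1+np.argmax(s[1:,4])
    ys,xs=np.nonzero(l==k);P=np.array([pt(c,(a,b),.02 if cam=="top" else .012) for a,b in zip(xs,ys)])[:,:2]
    m=P.mean(0);ev,V=np.linalg.eigh(np.cov(P.T));v=V[:,1];v*=np.sign(v[0]);pr=(P-m)@v
    print("blue",m.round(4),"yaw",np.arctan2(v[1],v[0]),"len",np.ptp(pr), "n",len(P))
    red=((hsv[...,0]<6)|(hsv[...,0]>174))&(hsv[...,1]>130)
    ys,xs=np.nonzero(red[y:y+h,x:x+w]);print("red",[(a+x,b+y) for a,b in zip(xs,ys)])
cv2.imwrite("pics/c.png",cv2.cvtColor(np.hstack(out),cv2.COLOR_RGB2BGR))
E
```

```text
top wrench_grip (0.75, array([318.8, 210.2]), array([ 0.5063, -0.2159,  0.01  ]))
top wrench_ring (0.59, array([317.3, 174.4]), array([ 0.6084, -0.215 ,  0.006 ]))
top nut_collar (0.72, array([220.6, 184.4]), array([0.5754, 0.0558, 0.0655]))
top nut_hex (0.57, array([218.4, 187.2]), array([0.5702, 0.0634, 0.044 ]))
top witness_pip (0.57, array([219. , 172.4]), array([0.6124, 0.0625, 0.035 ]))
filler 205 235 169 201 219.57429245283018 185.2311320754717
wrench 310 330 164 225 317.3576309794989 193.04328018223234
blue [ 0.5065 -0.2018] yaw -0.18807941554969282 len 0.07671881476165875 n 120
red []
scene wrench_grip (0.56, array([301.8, 242.5]), array([ 0.5132, -0.2015,  0.01  ]))
scene wrench_ring (0.64, array([338.9, 229.5]), array([ 0.6183, -0.2221,  0.006 ]))
scene nut_collar (0.64, array([242.4, 174.2]), array([0.5853, 0.0675, 0.0655]))
scene nut_hex (0.6, array([240.4, 186.1]), array([0.5616, 0.0493, 0.044 ]))
scene witness_pip (0.87, array([252.3, 184.3]), array([0.6053, 0.0506, 0.035 ]))
filler 225 262 167 205 243.09164420485175 189.83288409703505
wrench 285 352 223 255 318.88015463917526 238.4085051546392
blue [ 0.5035 -0.2078] yaw -0.10305584756765775 len 0.09746197885002567 n 313
red [(np.int64(253), np.int64(183))]
```

View pics/c.png

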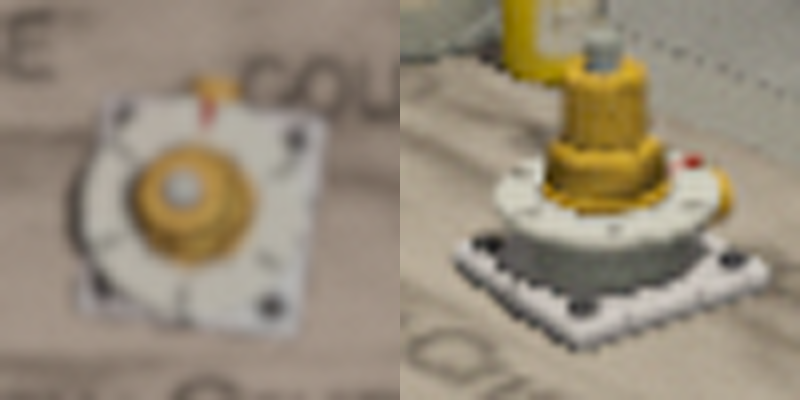

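In the crop, the top view shows the tube top at about (183,188) and the pip at (207,113). The scene view shows the tube top at about (602,40) and the pip at (692,160), with a hexagon corner edge near (565,150). No red flat mark is visible.

```bash
python3 - <<'E'
from h import *
T=read_camera("top");S=read_camera("scene")
f=lambda o,u,v:(o[0]+u/8-.5,o[1]+v/8-.5)
t=lambda u,v,z:pt(T,f((195,160),u,v),z).round(4)
s=lambda u,v,z:pt(S,f((217,163),u-400,v),z).round(4)
print("tube",t(183,188,.09),s(602,33,.09))
print("pip",t(207,113,.036),s(692,160,.036))
print("foot corners top",[t(*q,.01) for q in((108,97),(325,122),(300,333),(80,308))])
print("foot corners scene",[s(*q,.01) for q in((458,247),(770,268),(578,345))])
print("scene hex corner?",[s(*q,.05) for q in((548,160),(568,150),(665,160))])
# axis projections
for p in [(.58,.06)]:
  for z in(.0345,.0655,.09):print(z,((px(T,(*p,z))-[195,160]+.5)*8).round(),((px(S,(*p,z))-[217,163]+.5)*8+[400,0]).round())
# bigger crop of hex, high magnification
a=cv2.resize(S["frame"][176:196,228:258],(800,533),interpolation=cv2.INTER_LANCZOS4)
cv2.imwrite("pics/d.png",cv2.cvtColor(a,cv2.COLOR_RGB2BGR))
E
```

```text
tube [0.5763 0.0625 0.09  ] [0.5796 0.0626 0.09  ]
pip [0.6088 0.0586 0.036 ] [0.6132 0.0564 0.036 ]
foot corners top [array([0.6186, 0.0956, 0.01  ]), array([0.609 , 0.0188, 0.01  ]), array([0.5342, 0.028 , 0.01  ]), array([0.5437, 0.1053, 0.01  ])]
foot corners scene [array([0.5459, 0.1022, 0.01  ]), array([0.6106, 0.0156, 0.01  ]), array([0.5279, 0.0186, 0.01  ])]
scene hex corner? [array([0.5579, 0.0665, 0.05  ]), array([0.568 , 0.0681, 0.05  ]), array([0.5854, 0.0394, 0.05  ])]
0.0345 [203. 196.] [612. 189.]
0.0655 [196. 186.] [610. 104.]
0.09 [191. 177.] [608.  35.]
```

View pics/d.png

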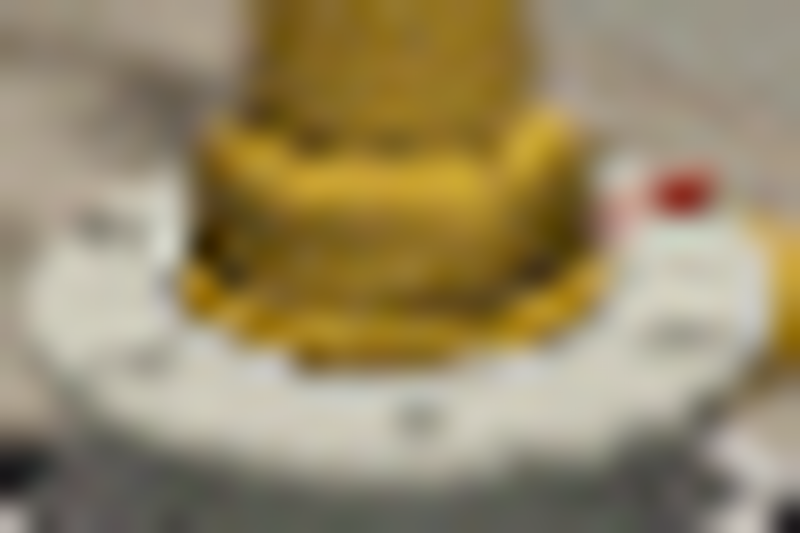

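The hexagon shows one flat facing the scene camera almost squarely: front corners at u≈265 and 500, silhouette 190–600. That puts the nut yaw at about -11° (mod 60). The nut axis is about (0.578, 0.062) and the pip bears about -8°.

```bash
cat >> h.py <<'E'
def go(x,y,z,yaw=None):
    s=st();Rt=R.from_rotvec(s["ee_rot"]);p=np.array(s["tool_pos"])
    tx=Rt.as_matrix()[:,0];cur=np.degrees(np.arctan2(tx[1],tx[0]))
    if yaw is None: yaw=cur
    a=np.radians(yaw);G=np.array([[np.cos(a),np.sin(a),0],[np.sin(a),-np.cos(a),0],[0,0,-1]])
    d=(Rt.inv()*R.from_matrix(G)).as_rotvec()
    print("cur yaw",cur.round(1),"shift",(Rt.inv().apply(np.array([x,y,z])-p)/.03).round(3),"turn",d.round(3))
E
python3 -c "
from h import *
go(.578,.062,.18,154)"
```

```text
t 2.1 tcp [0.2849 0.5842 0.2313] rot [-0.707 -3.061  0.   ] q [-0.85  0.5  -0.43  1.55  0.22  1.14 -0.21] gap 0.08549258322716036 F [-0.5 -0.3 -0.5]
cur yaw 154.0 shift [-16.411 -11.363   1.71 ] turn [-0. -0. -0.]
```

Emit:
servo_tool:
  deltas:
    - [[-16.411,-11.363,1.71],[0,0,0],-1]
    - [[-16.411,-11.363,1.71],[0,0,0],-1]
    - [[-16.411,-11.363,1.71],[0,0,0],-1]
    - [[-16.411,-11.363,1.71],[0,0,0],-1]
    - [[-16.411,-11.363,1.71],[0,0,0],-1]
    - [[-16.411,-11.363,1.71],[0,0,0],-1]
    - [[-16.411,-11.363,1.71],[0,0,0],-1]
    - [[-16.411,-11.363,1.71],[0,0,0],-1]
    - [[-16.411,-11.363,1.71],[0,0,0],-1]
    - [[-16.411,-11.363,1.71],[0,0,0],-1]

```text
clock: 3.35
tool_pos: [0.5793, 0.0579, 0.1799]
ee_rot: [0.712, 3.059, -0.002]
ft_force: [-0.1, 0.7, 0.3]
finger_gap: 0.0856
finger_force: 0.0
```

```bash
python3 -c "
from h import *
go(.578,.062,.059,154)"
```

```text
t 3.35 tcp [0.5793 0.0579 0.1799] rot [ 7.120e-01  3.059e+00 -2.000e-03] q [ 0.03  0.41 -0.22  1.78  0.11  0.96  0.87] gap 0.08558763342829989 F [-0.1  0.7  0.3]
cur yaw 153.8 shift [0.103 0.107 4.029] turn [-0.001  0.001 -0.004]
```

Emit:
servo_tool:
  deltas:
    - [[0.1,0.1,2.5],[0,0,0],-0.4]
    - [[0.1,0.1,3.5],[0,0,0],-0.4]
    - [[0.1,0.1,4.0],[0,0,0],-0.4]
    - [[0.1,0.1,4.0],[0,0,0],-0.1]
    - [[0.1,0.1,4.0],[0,0,0],0.1]
  force: 20

```text
clock: 3.98
tool_pos: [0.5782, 0.0664, 0.0618]
ee_rot: [0.706, 3.058, 0.002]
ft_force: [-0.3, -0.4, 0.0]
finger_gap: 0.0384
finger_force: 0.3
```

```bash
python3 - <<'E'
from h import *
st();S=read_camera("scene")
a=cv2.resize(S["frame"][145:205,205:285],(800,600),interpolation=cv2.INTER_CUBIC)
cv2.imwrite("pics/e.png",cv2.cvtColor(a,cv2.COLOR_RGB2BGR))
E
```

```text
t 3.975 tcp [0.5782 0.0664 0.0618] rot [7.060e-01 3.058e+00 2.000e-03] q [-0.    0.57 -0.2   1.85  0.16  0.73  0.82] gap 0.03836820206349862 F [-0.3 -0.4  0. ]
```

View pics/e.png

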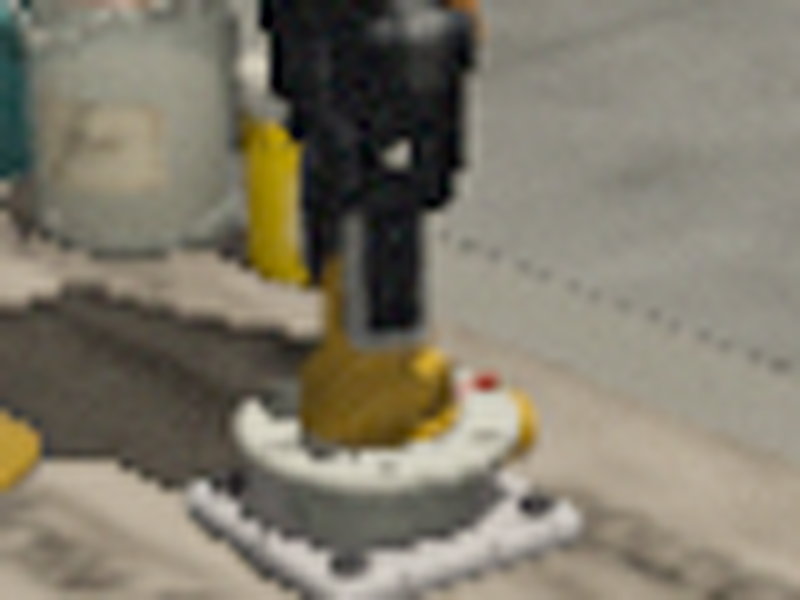

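The picture shows the fingers straddling the collar just above the hexagon. The pip sits at (487,383) in the crop and hasn't moved.

```bash
python3 -c "
from h import *
go(.578,.0625,.059,154)"
```

```text
t 4.025 tcp [0.5781 0.0663 0.0619] rot [7.060e-01 3.058e+00 1.000e-03] q [-0.    0.57 -0.2   1.85  0.16  0.73  0.82] gap 0.03855222567330347 F [-0.1 -0.6 -0.7]
cur yaw 154.0 shift [-0.053 -0.114  0.097] turn [0.002 0.003 0.   ]
```

Emit:
servo_tool:
  deltas:
    - [[-0.05,-0.11,0.06],[0,0,0],0.1]
    - [[-0.05,-0.11,0.06],[0,0,0],0.3]
    - [[-0.05,-0.11,0.06],[0,0,0],0.6]
    - [[-0.05,-0.11,0.06],[0,0,0],0.6]
  force: 20

```text
clock: 4.53
tool_pos: [0.577, 0.0616, 0.059]
ee_rot: [0.707, 3.06, -0.001]
ft_force: [-1.7, -1.8, 6.0]
finger_gap: 0.0267
finger_force: 21.3
```

```bash
cat >> h.py <<'E'
def pipang(c0=None):
    s=observe();S=read_camera("scene");f=S["frame"]
    hsv=cv2.cvtColor(f,cv2.COLOR_RGB2HSV).astype(int);R_=f.astype(float)
    w=np.clip(R_[...,0]-np.maximum(R_[...,1],R_[...,2])-40,0,None)
    # only pixels that lie near radius 35 on the washer
    best=[]
    m=np.zeros_like(w)
    for v in range(170,205):
        for u in range(215,270):
            q=pt(S,(u,v),.036)[:2]-C
            if .027<np.hypot(*q)<.043: m[v,u]=1
    w=w*m*((hsv[...,0]<8)|(hsv[...,0]>172))
    if w.sum()<5: return None
    v,u=np.mgrid[:384,:512];uv=((w*u).sum()/w.sum(),(w*v).sum()/w.sum());p=pt(S,uv,.036)
    d=p[:2]-C
    return np.round(uv,2),p.round(4),"ang",np.degrees(np.arctan2(d[1],d[0])).round(1),"r",np.hypot(*d).round(4),"tau",np.round(s["torque"],2),"F",np.round(s["ft_force"],1)
C=np.array([.578,.0622])
E
python3 -c "
from h import *
print(pipang()); s=st();print(s['finger_force'])"
```

```text
(array([252.98, 182.83]), array([0.6117, 0.0548, 0.036 ]), 'ang', np.float64(-12.3), 'r', np.float64(0.0345), 'tau', array([-0.62,  0.34, -0.04]), 'F', array([-1.7, -1.8,  6. ]))
t 4.575 tcp [0.577  0.0615 0.059 ] rot [ 7.07e-01  3.06e+00 -1.00e-03] q [ 0.    0.57 -0.2   1.86  0.16  0.73  0.83] gap 0.026959028369089786 F [-1.8 -3.2  6.4]
21.291074752807617
```

Emit:
servo_tool:
  deltas:
    - [[0,0,0],[0,0,0.1],0.6]
    - [[0,0,0],[0,0,0.2],0.6]
    - [[0,0,0],[0,0,0.3],0.6]
    - [[0,0,0],[0,0,0.4],0.6]
    - [[0,0,0],[0,0,0.5],0.6]
    - [[0,0,0],[0,0,0.5],0.6]

```text
clock: 5.32
tool_pos: [0.5771, 0.0618, 0.059]
ee_rot: [1.444, 2.789, -0.0]
ft_force: [-1.0, -2.1, 6.2]
finger_gap: 0.0275
finger_force: 21.3
```

```bash
python3 -c "
from h import *
print(pipang()); s=go(.577,.062,.059)"
```

```text
(array([252.82, 182.8 ]), array([0.6115, 0.0553, 0.036 ]), 'ang', np.float64(-11.7), 'r', np.float64(0.0342), 'tau', array([-0.56,  0.28, -0.03]), 'F', array([-1. , -2.1,  6.2]))
t 5.375 tcp [0.5771 0.0618 0.059 ] rot [ 1.442  2.789 -0.   ] q [-0.1   0.57 -0.08  1.86  0.06  0.72  0.41] gap 0.027280197348675286 F [-1.5 -2.   5.1]
cur yaw 125.3 shift [ 0.006  0.001 -0.001] turn [0.001 0.001 0.   ]
```

Emit:
servo_tool:
  deltas:
    - [[0,0,0],[0,0,0.1],0.6]
    - [[0,0,0],[0,0,0.1],0.6]

```text
clock: 5.62
tool_pos: [0.5771, 0.0618, 0.059]
ee_rot: [1.581, 2.713, 0.0]
ft_force: [-0.7, -1.7, 5.0]
finger_gap: 0.027
finger_force: 21.3
```

```bash
python3 -c "
from h import *
print(pipang()); s=go(.577,.062,.059)"
```

```text
(array([252.82, 182.84]), array([0.6113, 0.0551, 0.036 ]), 'ang', np.float64(-12.0), 'r', np.float64(0.0341), 'tau', array([-0.56,  0.24, -0.09]), 'F', array([-0.7, -1.7,  5. ]))
t 5.675 tcp [0.5771 0.0618 0.059 ] rot [1.58  2.714 0.   ] q [-0.11  0.57 -0.05  1.86  0.04  0.72  0.33] gap 0.026956299706931038 F [-1.2 -2.1  5.5]
cur yaw 119.6 shift [ 0.007 -0.001 -0.001] turn [0.001 0.001 0.   ]
```

Emit:
servo_tool:
  deltas:
    - [[0,0,0],[0,0,0.1],0.6]
    - [[0,0,0],[0,0,0.1],0.6]

```text
clock: 5.92
tool_pos: [0.5772, 0.0618, 0.059]
ee_rot: [1.715, 2.631, 0.0]
ft_force: [-0.8, -2.0, 5.6]
finger_gap: 0.0271
finger_force: 21.2
```

```bash
python3 -c "
from h import *
print(pipang()); s=go(.577,.062,.059)"
```

```text
(array([253.03, 182.91]), array([0.6114, 0.0543, 0.036 ]), 'ang', np.float64(-13.3), 'r', np.float64(0.0343), 'tau', array([-0.47,  0.24, -0.11]), 'F', array([-0.8, -2. ,  5.6]))
t 5.975 tcp [0.5772 0.0618 0.059 ] rot [1.714 2.631 0.   ] q [-0.13  0.57 -0.03  1.86  0.02  0.71  0.24] gap 0.026833381154338448 F [-0.6 -1.4  5.4]
cur yaw 113.9 shift [ 0.007 -0.003 -0.   ] turn [0.001 0.001 0.   ]
```

Emit:
servo_tool:
  deltas:
    - [[0,0,0],[0,0,0.1],0.6]
    - [[0,0,0],[0,0,0.1],0.6]

```text
clock: 6.22
tool_pos: [0.5773, 0.0618, 0.059]
ee_rot: [1.844, 2.542, 0.001]
ft_force: [-1.6, -1.5, 6.0]
finger_gap: 0.0274
finger_force: 21.2
```

```bash
python3 -c "
from h import *
print(pipang()); s=go(.577,.062,.059)"
```

```text
(array([252.84, 182.81]), array([0.6115, 0.0552, 0.036 ]), 'ang', np.float64(-11.8), 'r', np.float64(0.0342), 'tau', array([-0.51,  0.19, -0.03]), 'F', array([-1.6, -1.5,  6. ]))
t 6.275 tcp [0.5772 0.0619 0.059 ] rot [1.843e+00 2.542e+00 1.000e-03] q [-0.15  0.57 -0.    1.86  0.    0.71  0.16] gap 0.026544559042978078 F [-1.3 -1.8  6.1]
cur yaw 108.1 shift [ 0.007 -0.006  0.   ] turn [0.001 0.001 0.   ]
```

Emit:
servo_tool:
  deltas:
    - [[0,0,0],[0,0,0.1],0.6]
    - [[0,0,0],[0,0,0.1],0.6]

```text
clock: 6.52
tool_pos: [0.5773, 0.0619, 0.059]
ee_rot: [1.969, 2.446, 0.001]
ft_force: [-0.3, -2.0, 4.7]
finger_gap: 0.0271
finger_force: 21.2
```

```bash
python3 -c "
from h import *
print(pipang()); s=go(.577,.062,.059)"
```

```text
(array([252.81, 183.  ]), array([0.6106, 0.0543, 0.036 ]), 'ang', np.float64(-13.6), 'r', np.float64(0.0335), 'tau', array([-0.47,  0.12, -0.08]), 'F', array([-0.3, -2. ,  4.7]))
t 6.575 tcp [0.5773 0.0619 0.059 ] rot [1.968e+00 2.447e+00 1.000e-03] q [-0.17  0.57  0.02  1.86 -0.02  0.71  0.08] gap 0.027486442718055604 F [-1.1 -2.3  5.7]
cur yaw 102.4 shift [ 0.005 -0.009 -0.   ] turn [0.001 0.001 0.   ]
```

Emit:
servo_tool:
  deltas:
    - [[0,0,0],[0,0,0.1],0.6]
    - [[0,0,0],[0,0,0.1],0.6]

```text
clock: 6.82
tool_pos: [0.5774, 0.0618, 0.059]
ee_rot: [2.089, 2.345, 0.001]
ft_force: [-0.9, -1.9, 5.3]
finger_gap: 0.0269
finger_force: 21.2
```

```bash
python3 -c "
from h import *
print(pipang()); s=go(.577,.062,.059)"
```

```text
(array([252.83, 182.8 ]), array([0.6115, 0.0553, 0.036 ]), 'ang', np.float64(-11.7), 'r', np.float64(0.0342), 'tau', array([-0.46,  0.12, -0.01]), 'F', array([-0.9, -1.9,  5.3]))
t 6.875 tcp [0.5773 0.0619 0.059 ] rot [2.088e+00 2.346e+00 1.000e-03] q [-0.19  0.57  0.05  1.86 -0.04  0.71 -0.  ] gap 0.02722720990873503 F [-0.6 -2.3  4.4]
cur yaw 96.7 shift [ 0.005 -0.011 -0.001] turn [0.002 0.001 0.   ]
```

Emit:
servo_tool:
  deltas:
    - [[0,0,0],[0,0,0.1],0.6]
    - [[0,0,0],[0,0,0.1],0.6]

```text
clock: 7.12
tool_pos: [0.5774, 0.0619, 0.059]
ee_rot: [2.202, 2.238, 0.001]
ft_force: [-0.9, -2.9, 4.8]
finger_gap: 0.027
finger_force: 21.2
```

```bash
python3 -c "
from h import *
print(pipang()); s=go(.577,.062,.059)"
```

```text
(array([253., 183.]), array([0.6109, 0.054 , 0.036 ]), 'ang', np.float64(-14.1), 'r', np.float64(0.034), 'tau', array([-0.54,  0.13,  0.04]), 'F', array([-0.9, -2.9,  4.8]))
t 7.175 tcp [0.5774 0.0619 0.059 ] rot [2.201e+00 2.239e+00 1.000e-03] q [-0.21  0.57  0.07  1.86 -0.06  0.71 -0.09] gap 0.027253554598074513 F [-0.5 -2.5  4.4]
cur yaw 91.0 shift [ 0.002 -0.014 -0.   ] turn [0.002 0.    0.   ]
```

Emit:
servo_tool:
  deltas:
    - [[0,0,0],[0,0,0.1],0.6]
    - [[0,0,0],[0,0,0.1],0.6]

```text
clock: 7.42
tool_pos: [0.5775, 0.0619, 0.059]
ee_rot: [2.311, 2.126, 0.002]
ft_force: [-0.0, -2.2, 5.3]
finger_gap: 0.027
finger_force: 21.2
```

```bash
python3 -c "
from h import *
print(pipang()); s=go(.577,.062,.059)"
```

```text
(array([253.54, 183.22]), array([0.611 , 0.0518, 0.036 ]), 'ang', np.float64(-17.4), 'r', np.float64(0.0346), 'tau', array([-0.52,  0.05,  0.06]), 'F', array([-0. , -2.2,  5.3]))
t 7.475 tcp [0.5775 0.0619 0.059 ] rot [2.310e+00 2.127e+00 2.000e-03] q [-0.23  0.57  0.1   1.86 -0.08  0.71 -0.17] gap 0.027084410799025682 F [-0.6 -2.4  5.3]
cur yaw 85.3 shift [ 0.002 -0.016 -0.001] turn [0.002 0.    0.   ]
```

Emit:
servo_tool:
  deltas:
    - [[0,0,0],[0,0,0.08],0.6]
    - [[0,0,0],[0,0,0.08],0.6]

```text
clock: 7.72
tool_pos: [0.5776, 0.0619, 0.059]
ee_rot: [2.394, 2.032, 0.002]
ft_force: [-0.4, -3.4, 5.5]
finger_gap: 0.0269
finger_force: 21.1
```

```bash
python3 -c "
from h import *
print(pipang()); s=go(.577,.062,.059);print(pipang())"
```

```text
(array([254.  , 183.71]), array([0.6096, 0.0485, 0.036 ]), 'ang', np.float64(-23.4), 'r', np.float64(0.0344), 'tau', array([-0.62,  0.02,  0.05]), 'F', array([-0.4, -3.4,  5.5]))
t 7.775 tcp [0.5775 0.0619 0.059 ] rot [2.393e+00 2.033e+00 2.000e-03] q [-0.25  0.57  0.12  1.86 -0.1   0.71 -0.23] gap 0.027531078606172092 F [-0.3 -2.5  4.9]
cur yaw 80.7 shift [ 0.002 -0.018 -0.001] turn [0.002 0.    0.   ]
(array([253.86, 183.75]), array([0.6092, 0.0486, 0.036 ]), 'ang', np.float64(-23.5), 'r', np.float64(0.034), 'tau', array([-0.56, -0.06,  0.08]), 'F', array([-0.3, -2.5,  4.9]))
```

Emit:
servo_tool:
  deltas:
    - [[0,0,0],[0,0,0],0.2]
    - [[0,0,0],[0,0,0],-0.3]
    - [[0,0,0],[0,0,0],-0.5]
    - [[0,0,-2],[0,0,0],-0.5]
    - [[0,0,-5],[0,0,0],-0.5]
    - [[0,0,-5],[0,0,0],-0.5]

```text
clock: 8.57
tool_pos: [0.5784, 0.0628, 0.2122]
ee_rot: [2.393, 2.032, 0.008]
ft_force: [0.4, 1.0, -0.3]
finger_gap: 0.0643
finger_force: 0.0
```

```bash
python3 -c "
from h import *
print(pipang()); go(.45,-.2,.2,171.5)"
```

```text
(array([253.87, 183.73]), array([0.6093, 0.0487, 0.036 ]), 'ang', np.float64(-23.3), 'r', np.float64(0.0341), 'tau', array([-0.02,  0.01, -0.  ]), 'F', array([ 0.4,  1. , -0.3]))
t 8.625 tcp [0.5797 0.0629 0.2148] rot [2.391 2.031 0.012] q [-0.27  0.36  0.15  1.77 -0.06  1.01 -0.26] gap 0.06394024056832337 F [1.1 0.7 2.7]
cur yaw 80.7 shift [-9.351 -2.849  0.438] turn [ 0.009  0.004 -1.585]
```

Emit:
servo_tool:
  deltas:
    - [[-9.35,-2.85,0.44],[0,0,-0.18],-0.4]
    - [[-9.35,-2.85,0.44],[0,0,-0.36],-0.4]
    - [[-9.35,-2.85,0.44],[0,0,-0.54],-0.4]
    - [[-9.35,-2.85,0.44],[0,0,-0.72],-0.4]
    - [[-9.35,-2.85,0.44],[0,0,-0.9],-0.4]
    - [[-9.35,-2.85,0.44],[0,0,-1.08],-0.4]
    - [[-9.35,-2.85,0.44],[0,0,-1.26],-0.4]
    - [[-9.35,-2.85,0.44],[0,0,-1.44],-0.4]
    - [[-9.35,-2.85,0.44],[0,0,-1.585],-0.4]
    - [[-9.35,-2.85,0.44],[0,0,-1.585],-0.4]

```text
clock: 9.88
tool_pos: [0.4464, -0.2004, 0.1947]
ee_rot: [-0.236, -3.132, -0.001]
ft_force: [-0.7, -0.1, -0.2]
finger_gap: 0.06
finger_force: 0.0
```

```bash
python3 - <<'E'
from h import *
st();S=read_camera("scene");T=read_camera("top")
a=cv2.resize(S["frame"][168:198,226:260],(453,400),interpolation=cv2.INTER_LANCZOS4)
b=cv2.resize(S["frame"][215:260,280:360],(711,400))[:,:]
o=np.zeros((600,800,3),np.uint8);o[:400,:453]=a;o[400:,:355]=cv2.resize(b,(355,200))
t=T["frame"][160:235,295:345];o[:600,460:800][:510]=cv2.resize(t,(340,510),interpolation=cv2.INTER_CUBIC)
cv2.imwrite("pics/f.png",cv2.cvtColor(o,cv2.COLOR_RGB2BGR))
for cam,c in(("top",T),("scene",S)):
    hsv=cv2.cvtColor(c["frame"],cv2.COLOR_RGB2HSV).astype(int)
    blue=(abs(hsv[...,0]-110)<14)&(hsv[...,1]>130)&(hsv[...,2]>50)
    n,l,s,ce=cv2.connectedComponentsWithStats(blue.astype(np.uint8));k=1+np.argmax(s[1:,4]);print(cam,s[k],[pt(c,ce[k],z)[:2].round(4) for z in(.01,.02)])
E
```

```text
t 9.875 tcp [ 0.4464 -0.2004  0.1947] rot [-2.360e-01 -3.132e+00 -1.000e-03] q [ 0.33  0.23  0.05  2.   -0.01  0.92  1.8 ] gap 0.06002751942709048 F [-0.7 -0.1 -0.2]
top [311 197   8  29 144] [array([ 0.5039, -0.2036]), array([ 0.5034, -0.202 ])]
scene [285 235  34  21 331] [array([ 0.5052, -0.2062]), array([ 0.4934, -0.2154])]
```

View pics/f.png

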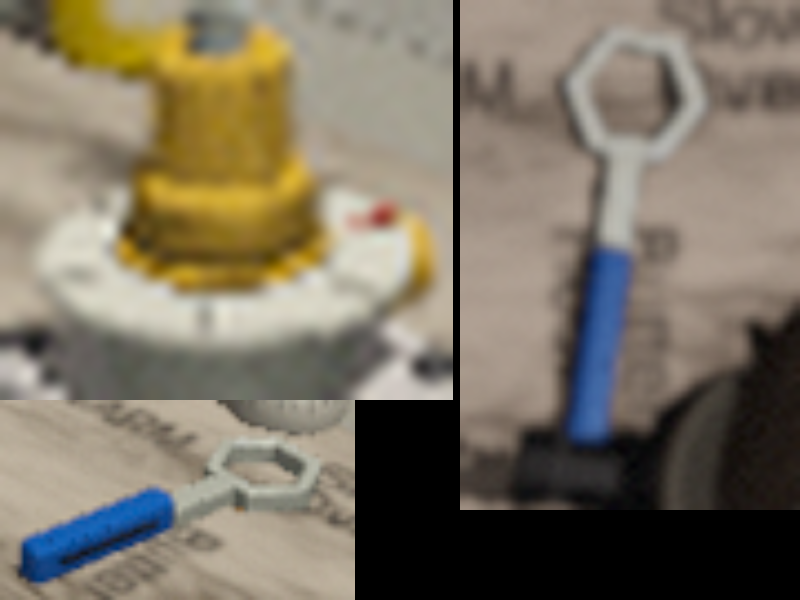

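The hexagon now shows its front flat from about u=150 to 260 with a narrow flat to the right, consistent with a nut yaw near -22°. The pip is at (385,213). In the top inset the wrench ring centre is at (636,93) and the handle runs from (610,250) to (587,440).

```bash
python3 - <<'E'
from h import *
T=read_camera("top");S=read_camera("scene")
f=lambda u,v,z:pt(T,(295+(u-460)/6.8-.5,160+v/6.8-.5),z)[:2]
g=lambda u,v,z:pt(S,(280+u/4.44-.5,215+(v-400)/4.44-.5),z)[:2]
a,b,r=f(612,250,.02),f(587,440,.02),f(636,93,.012)
print(a,b,r,"mid",(a+b)/2,"len",np.hypot(*(a-b)),"grip-ring",np.hypot(*(r-(a+b)/2)))
for p,q in((b,a),((a+b)/2,r)):print(np.degrees(np.arctan2(*(q-p)[::-1])))
r2=g(265,463,.012);print("scene ring",r2)
f=S["frame"].astype(int)
for v in(184,185,186,187,188):print(v,f[v,233:254].sum(1))
go(.505,-.2045,.06,171.5)
E
```

```text
[ 0.54480463 -0.20974832] [ 0.46706031 -0.19745881] [ 0.61104251 -0.22285449] mid [ 0.50593247 -0.20360357] len 0.07870967065563163 grip-ring 0.10685840826704635
-8.982762149553388
-10.378707537823823
scene ring [ 0.61306716 -0.22578101]
184 [593 575 291 149 200 206 229 268 309 348 328 336 344 289 252 220 266 499
 619 527 458]
185 [636 592 183 172 197 215 230 251 262 292 289 297 296 271 247 210 232 447
 593 584 574]
186 [595 457 337 174 177 204 236 249 242 274 264 267 254 238 210 230 293 451
 574 637 627]
187 [609 524 361 314 242 178 197 208 202 211 215 221 203 218 332 382 345 449
 615 633 627]
188 [586 613 549 475 306 319 375 382 320 299 260 291 287 363 382 457 595 567
 575 588 636]
t 10.075 tcp [ 0.4466 -0.2004  0.1949] rot [-0.237 -3.132 -0.   ] q [ 0.33  0.23  0.05  1.99 -0.01  0.92  1.8 ] gap 0.059713624417232755 F [ 0.1 -0.  -0.9]
cur yaw 171.4 shift [-1.947  0.158  4.495] turn [ 0.    -0.    -0.003]
```

Emit:
servo_tool:
  deltas:
    - [[-1.98,0.16,2],[0,0,0.025],-0.4]
    - [[-1.98,0.16,4],[0,0,0.025],-0.4]
    - [[-1.98,0.16,5],[0,0,0.025],-0.4]
    - [[-1.98,0.16,5.5],[0,0,0.025],-0.4]
    - [[-1.98,0.16,5.5],[0,0,0.025],-0.2]

```text
clock: 10.7
tool_pos: [0.5055, -0.2045, 0.0296]
ee_rot: [-0.274, -3.128, -0.0]
ft_force: [0.6, -0.7, -0.2]
finger_gap: 0.0513
finger_force: 0.0
```

```bash
python3 -c "
from h import *
go(.506,-.2045,.005,170)"
```

```text
t 10.7 tcp [ 0.5055 -0.2045  0.0296] rot [-0.274 -3.128 -0.   ] q [ 0.31  0.57  0.03  1.96 -0.03  0.62  1.76] gap 0.05132181244418301 F [ 0.6 -0.7 -0.2]
cur yaw 170.0 shift [-0.019  0.002  0.82 ] turn [ 0.    -0.002  0.   ]
```

Emit:
servo_tool:
  deltas:
    - [[0,0,0.5],[0,0,0],-0.1]
    - [[0,0,0.82],[0,0,0],0.2]
    - [[0,0,0.82],[0,0,0],0.5]
    - [[0,0,0.82],[0,0,0],1]
    - [[0,0,0.82],[0,0,0],1]
    - [[0,0,0.82],[0,0,0],1]
  force: 90

```text
clock: 11.45
tool_pos: [0.5063, -0.2047, 0.0058]
ee_rot: [0.273, 3.129, -0.0]
ft_force: [-0.9, -0.1, 3.1]
finger_gap: 0.0135
finger_force: 89.7
```

Emit:
servo_tool:
  deltas:
    - [[0,0,-1],[0,0,0],1]
    - [[0,0,-2.5],[0,0,0],1]
    - [[0,0,-4.2],[0,0,0],1]
    - [[0,0,-4.2],[0,0,0],1]

```text
clock: 11.95
tool_pos: [0.5094, -0.2057, 0.1356]
ee_rot: [0.272, 3.121, -0.003]
ft_force: [0.9, 0.2, -2.9]
finger_gap: 0.0137
finger_force: 89.3
```

```bash
python3 - <<'E'
from h import *
# targets: ring over axis, yaw w of wrench=-22
for w in(-22,):
    a=np.radians(w);p=np.array([.5773,.0618])-.1075*np.array([np.cos(a),np.sin(a)]);print(p)
    go(*p,.13,180+w)
S=read_camera("scene");T=read_camera("top")
a=cv2.resize(S["frame"][180:260,270:370],(500,400));b=cv2.resize(T["frame"][140:220,280:340],(300,400))
cv2.imwrite("pics/g.png",cv2.cvtColor(np.hstack([a,b]),cv2.COLOR_RGB2BGR))
E
```

```text
[0.47762774 0.10207021]
t 11.95 tcp [ 0.5094 -0.2057  0.1356] rot [ 2.720e-01  3.121e+00 -3.000e-03] q [ 0.3   0.4   0.04  1.91 -0.02  0.82  1.75] gap 0.013740077774510119 F [ 0.9  0.2 -2.9]
cur yaw 170.0 shift [2.818 9.922 0.149] turn [-0.     0.009  0.21 ]
```

View pics/g.png

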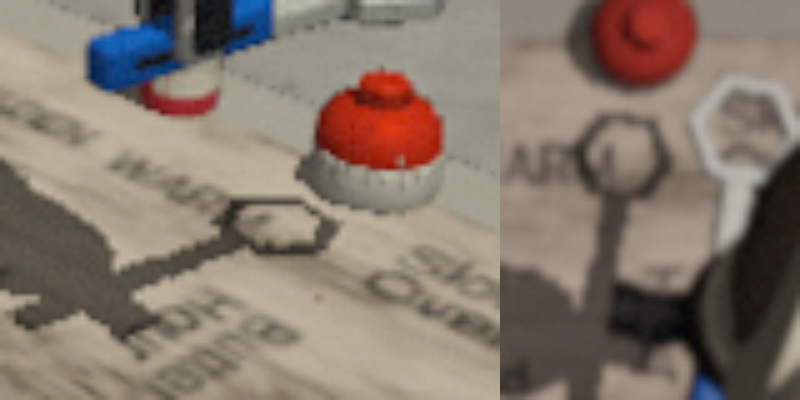

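The pictures show the wrench held at mid-handle, about level and clear of everything. The ring is at (745,130) in the top crop.

Emit:
servo_tool:
  deltas:
    - [[0.6,2,0.1],[0,0,0.05],1]
    - [[1.2,4,0.1],[0,0,0.1],1]
    - [[1.8,6,0.1],[0,0,0.15],1]
    - [[2.3,8,0.1],[0,0,0.2],1]
    - [[2.7,9.5,0.1],[0,0,0.21],1]
    - [[2.82,9.92,0.1],[0,0,0.21],1]
    - [[2.82,9.92,0.1],[0,0,0.21],1]
    - [[2.82,9.92,0.1],[0,0,0.21],1]

```text
clock: 13.05
tool_pos: [0.4739, 0.1011, 0.1276]
ee_rot: [-0.602, -3.082, 0.002]
ft_force: [0.0, 0.3, -1.6]
finger_gap: 0.0132
finger_force: 89.2
```

```bash
python3 - <<'E'
from h import *
a=np.radians(-22);p=np.array([.5773,.0618])-.1075*np.array([np.cos(a),np.sin(a)])
go(*p,.13,158)
T=read_camera("top");S=read_camera("scene")
for cam,c in(("top",T),("scene",S)):
  print(cam,tip("wrench_ring",cam,c,.131),tip("nut_collar",cam,c,.0655))
a=cv2.resize(T["frame"][155:205,190:250],(480,400),interpolation=cv2.INTER_CUBIC);b=cv2.resize(S["frame"][135:195,220:268],(320,400),interpolation=cv2.INTER_CUBIC)
cv2.imwrite("pics/i.png",cv2.cvtColor(np.hstack([a,b]),cv2.COLOR_RGB2BGR))
E
```

```text
t 13.05 tcp [0.4739 0.1011 0.1276] rot [-6.020e-01 -3.082e+00  2.000e-03] q [-0.24  0.32 -0.03  2.06  0.01  0.77  0.9 ] gap 0.013190433483792579 F [ 0.   0.3 -1.6]
cur yaw 157.9 shift [-0.104  0.077 -0.081] turn [-0.002 -0.001 -0.002]
top (0.72, array([216.2, 183.4]), array([0.5704, 0.0621, 0.131 ])) (0.48, array([221.3, 186.2]), array([0.5705, 0.054 , 0.0655]))
scene (0.73, array([239.9, 152. ]), array([0.5757, 0.0635, 0.131 ])) (0.55, array([243.4, 174.1]), array([0.5876, 0.0659, 0.0655]))
```

View pics/i.png

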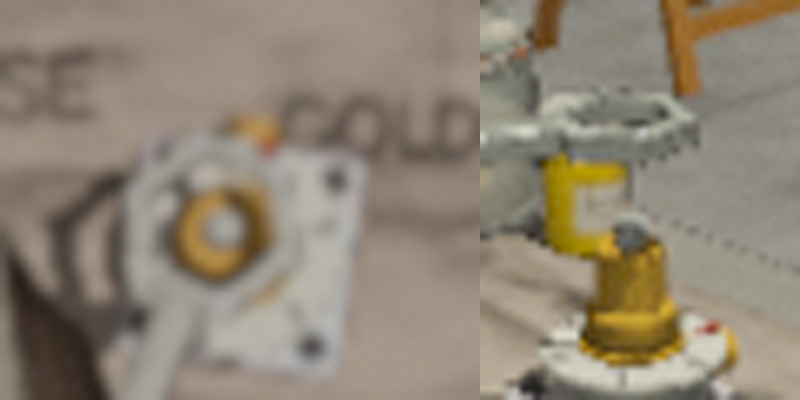

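The top crop shows the ring encircling the tube and collar: hole centre about (210,225), tube top (223,226). The scene crop shows it level, well above the nut. I'll lower it around the collar, above the hexagon.

Emit:
servo_tool:
  deltas:
    - [[-0.1,0.08,0],[0,0,0],1]
    - [[-0.12,0.06,0],[0,0,0],1]
    - [[-0.12,0.06,0.7],[0,0,0],1]
    - [[-0.12,0.06,1.4],[0,0,0],1]
    - [[-0.12,0.06,1.95],[0,0,0],1]
    - [[-0.12,0.06,1.95],[0,0,0],1]

```text
clock: 14.1
tool_pos: [0.4771, 0.1033, 0.0687]
ee_rot: [-0.599, -3.081, 0.002]
ft_force: [-0.3, -0.6, -2.2]
finger_gap: 0.0133
finger_force: 89.2
```

```bash
python3 - <<'E'
from h import *
a=np.radians(-22);p=np.array([.5773,.0618])-.1075*np.array([np.cos(a),np.sin(a)])
go(*p,.067,158)
T=read_camera("top");S=read_camera("scene")
for cam,c in(("top",T),("scene",S)):
  print(cam,tip("wrench_ring",cam,c,.068),tip("nut_collar",cam,c,.0655),tip("wrench_grip",cam,c,.072))
a=cv2.resize(T["frame"][165:205,198:238],(400,400),interpolation=cv2.INTER_CUBIC);b=cv2.resize(S["frame"][160:200,222:262],(400,400),interpolation=cv2.INTER_CUBIC)
# model overlay: hole hexagon expected at ring top z=.074 and collar top circle
for img,c,o in((a,T,(198,165)),(b,S,(222,160))):
    P=[px(c,(.5773+38/2/np.cos(np.pi/6)/1000*np.cos(np.radians(-22+30+60*k)),.0618+.02194*np.sin(np.radians(8+60*k)),.074)) for k in range(6)]
    cv2.polylines(img,[np.int32((np.array(P)-o+.5)*10)],True,(255,0,255),1)
    P=[px(c,(.5773+.006*np.cos(k),.0618+.006*np.sin(k),.09)) for k in np.linspace(0,6.28,20)]
    cv2.polylines(img,[np.int32((np.array(P)-o+.5)*10)],True,(0,255,255),1)
cv2.imwrite("pics/j.png",cv2.cvtColor(np.hstack([a,b]),cv2.COLOR_RGB2BGR))
E
```

```text
t 14.1 tcp [0.4771 0.1033 0.0687] rot [-5.990e-01 -3.081e+00  2.000e-03] q [-0.24  0.43 -0.03  2.08  0.02  0.64  0.9 ] gap 0.013286345279689265 F [-0.3 -0.6 -2.2]
cur yaw 158.0 shift [-0.031 -0.03   0.056] turn [-0.002 -0.002  0.   ]
top (0.75, array([216.7, 185.4]), array([0.5725, 0.0662, 0.068 ])) (0.49, array([220.6, 186.3]), array([0.5702, 0.0558, 0.0655])) None
scene (0.83, array([240.6, 172.1]), array([0.5876, 0.0772, 0.068 ])) (0.62, array([244.8, 176. ]), array([0.5816, 0.0536, 0.0655])) (0.4, array([242.9, 192.9]), array([ 0.5005, -0.0308,  0.072 ]))
```

View pics/j.png

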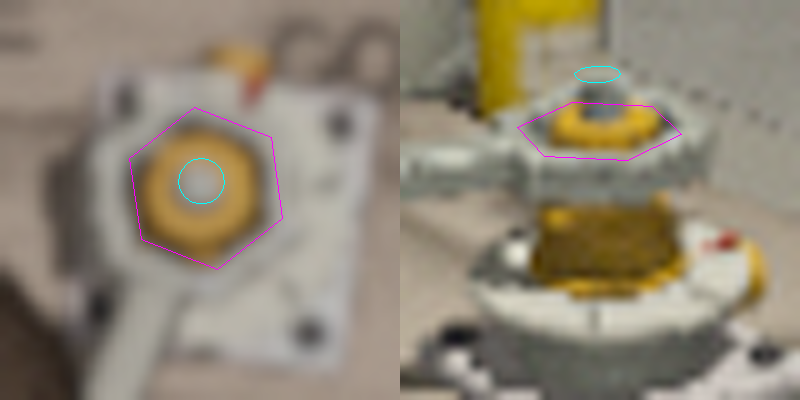

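In the top crop the hole outline sits evenly round the collar (tube at (201,183), modelled at (201,181)). In the scene crop the ring's right corner is at 713, as modelled, so the centring is good to about 1–2 mm. I'll lower in steps while watching the force.

Emit:
servo_tool:
  deltas:
    - [[-0.03,-0.03,0.1],[0,0,0],1]
    - [[-0.03,-0.03,0.25],[0,0,0],1]
    - [[-0.03,-0.03,0.4],[0,0,0],1]
    - [[-0.03,-0.03,0.5],[0,0,0],1]
    - [[-0.03,-0.03,0.5],[0,0,0],1]

```text
clock: 15.12
tool_pos: [0.4782, 0.1021, 0.0545]
ee_rot: [-0.599, -3.083, 0.001]
ft_force: [0.1, -0.6, -1.6]
finger_gap: 0.0137
finger_force: 89.2
```

Emit:
servo_tool:
  deltas:
    - [[0,0,0.06],[0,0,0],1]
    - [[0,0,0.13],[0,0,0],1]
    - [[0,0,0.13],[0,0,0],1]

```text
clock: 15.5
tool_pos: [0.4783, 0.1022, 0.0507]
ee_rot: [-0.599, -3.083, 0.001]
ft_force: [-2.0, -0.3, -2.0]
finger_gap: 0.0135
finger_force: 89.2
```

Emit:
servo_tool:
  deltas:
    - [[0,0,0.07],[0,0,0],1]
    - [[0,0,0.14],[0,0,0],1]
    - [[0,0,0.14],[0,0,0],1]

```text
clock: 15.88
tool_pos: [0.4784, 0.1023, 0.0465]
ee_rot: [-0.599, -3.083, 0.0]
ft_force: [-1.2, -0.0, -1.6]
finger_gap: 0.0134
finger_force: 89.2
```

Emit:
servo_tool:
  deltas:
    - [[0,0,0.05],[0,0,0],1]
    - [[0,0,0.1],[0,0,0],1]
    - [[0,0,0.1],[0,0,0],1]

```text
clock: 16.25
tool_pos: [0.4785, 0.1023, 0.0436]
ee_rot: [-0.599, -3.084, 0.0]
ft_force: [-2.9, -1.2, -1.4]
finger_gap: 0.0136
finger_force: 89.2
```

```bash
python3 - <<'E'
from h import *
print(pipang());s=st();print(s["torque"])
T=read_camera("top");S=read_camera("scene")
for cam,c in(("top",T),("scene",S)):
  print(cam,tip("wrench_ring",cam,c,.0435),tip("nut_collar",cam,c,.0655))
a=cv2.resize(T["frame"][165:205,198:238],(400,400),interpolation=cv2.INTER_CUBIC);b=cv2.resize(S["frame"][160:200,222:262],(400,400),interpolation=cv2.INTER_CUBIC)
cv2.imwrite("pics/k.png",cv2.cvtColor(np.hstack([a,b]),cv2.COLOR_RGB2BGR))
E
```

```text
(array([254.  , 183.57]), array([0.6103, 0.0492, 0.036 ]), 'ang', np.float64(-21.9), 'r', np.float64(0.0348), 'tau', array([-0.21,  0.59, -0.19]), 'F', array([-2.9, -1.2, -1.4]))
t 16.3 tcp [0.4785 0.1023 0.0437] rot [-0.599 -3.084  0.   ] q [-0.24  0.47 -0.03  2.09  0.02  0.58  0.9 ] gap 0.01352972249109632 F [-1.5 -0.8 -2.2]
[-0.23670039  0.67639972 -0.2432833 ]
top (0.49, array([216.4, 186.8]), array([0.5714, 0.0689, 0.0435])) (0.53, array([219.3, 184.8]), array([0.5743, 0.0594, 0.0655]))
scene (0.89, array([243.4, 182.4]), array([0.5838, 0.0626, 0.0435])) (0.48, array([244.1, 173.6]), array([0.5913, 0.0672, 0.0655]))
```

View pics/k.png

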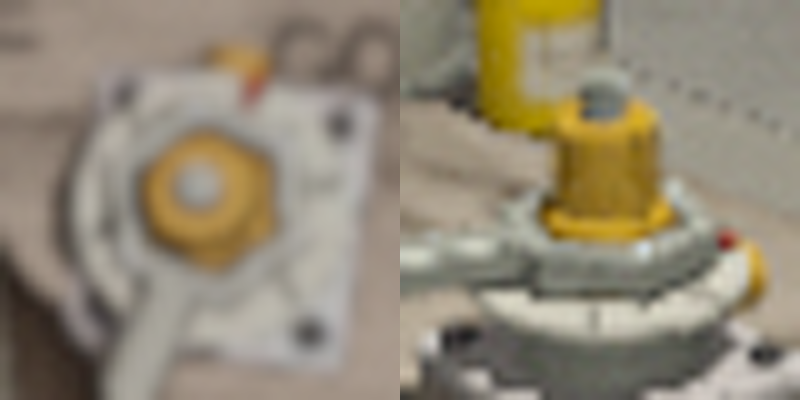

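Both crops show the ring fully down round the hexagon, resting just over the flange; the pip is still at (727,240) in the scene crop. Next is the swing round the nut's axis.

Emit:
servo_tool:
  deltas:
    - [[-0.011,0.285,0],[0,0,0.08],1]
    - [[-0.046,0.568,0],[0,0,0.16],1]
    - [[-0.102,0.848,0],[0,0,0.24],1]
    - [[-0.181,1.122,0],[0,0,0.32],1]
    - [[-0.282,1.389,0],[0,0,0.4],1]
    - [[-0.403,1.647,0],[0,0,0.48],1]
    - [[-0.545,1.895,0],[0,0,0.56],1]
    - [[-0.664,2.073,0],[0,0,0.62],1]
    - [[-0.664,2.073,0],[0,0,0.62],1]

```text
clock: 17.73
tool_pos: [0.5203, 0.152, 0.0435]
ee_rot: [-1.51, -2.755, 0.002]
ft_force: [-3.0, -3.4, -2.0]
finger_gap: 0.0135
finger_force: 89.2
```

```bash
python3 - <<'E'
from h import *
print(pipang());s=st();p=np.array(s["tool_pos"][:2])-[.5773,.0618];print("r",np.hypot(*p),np.degrees(np.arctan2(p[1],p[0])))
go(*s["tool_pos"])
E
```

```text
None
t 17.775 tcp [0.5202 0.152  0.0435] rot [-1.509e+00 -2.755e+00  2.000e-03] q [-0.44  0.54  0.13  1.96 -0.11  0.64  0.33] gap 0.01374111494471349 F [-1.9 -2.7 -1.6]
r 0.1067697685150117 122.32319058957303
t 17.775 tcp [0.5202 0.152  0.0435] rot [-1.509e+00 -2.755e+00  2.000e-03] q [-0.44  0.54  0.13  1.96 -0.11  0.64  0.33] gap 0.01374111494471349 F [-1.9 -2.7 -1.6]
cur yaw 122.6 shift [0. 0. 0.] turn [-0.001  0.    -0.   ]
```

```bash
cat >> h.py <<'E'
C=np.array([.5773,.0618])
def pip2():
    for cam in("scene","top"):
        c=read_camera(cam);f=c["frame"].astype(int);r=f[...,0]-np.maximum(f[...,1],f[...,2]);b=np.abs(f[...,1]-f[...,2])
        o=[]
        u0,v0=px(c,(*C,.036)).astype(int)
        for v in range(v0-20,v0+20):
            for u in range(u0-25,u0+25):
                q=pt(c,(u,v),.036)[:2]-C
                if .024<np.hypot(*q)<.046 and r[v,u]>25 and b[v,u]<.35*r[v,u]+4:o.append((r[v,u],u,v,*q))
        o=np.array(o)
        if len(o):
            m=np.average(o,axis=0,weights=o[:,0]);print(cam,len(o),m[1:3].round(1),"ang",np.degrees(np.arctan2(m[4],m[3])).round(1),"r",np.hypot(m[3],m[4]).round(4),"max",o[:,0].max())
        else: print(cam,"none")
        print(cam,"net",[(np.round(p[2][:2]-C,4),p[0],np.degrees(np.arctan2(*(p[2][:2]-C)[::-1])).round(1)) for p in [tip("witness_pip",cam,c,.036)] if p])
E
python3 -c "
from h import *
pip2()"
```

```text
scene 4 [254.5 185.5] ang -41.7 r 0.0341 max 46.0
scene net [(array([ 0.0173, -0.0277]), 0.89, np.float64(-58.0))]
top 7 [226.3 175.7] ang -37.4 r 0.0322 max 46.0
top net [(array([ 0.0324, -0.0109]), 0.73, np.float64(-18.6))]
```

Emit:
servo_tool:
  deltas:
    - [[-0.011,0.285,0],[0,0,0.08],1]
    - [[-0.046,0.567,0],[0,0,0.16],1]
    - [[-0.102,0.846,0],[0,0,0.24],1]
    - [[-0.181,1.12,0],[0,0,0.32],1]
    - [[-0.281,1.386,0],[0,0,0.4],1]
    - [[-0.402,1.644,0],[0,0,0.48],1]
    - [[-0.544,1.891,0],[0,0,0.56],1]
    - [[-0.622,2.01,0],[0,0,0.6],1]
    - [[-0.622,2.01,0],[0,0,0.6],1]

```text
clock: 19.1
tool_pos: [0.5812, 0.1685, 0.0435]
ee_rot: [2.257, 2.185, -0.002]
ft_force: [-2.3, -4.9, -1.9]
finger_gap: 0.0134
finger_force: 89.1
```

```bash
python3 - <<'E'
from h import *
print(pipang());pip2()
s=observe();p=np.array(s["tool_pos"][:2])-[.5773,.0618];print("r",np.hypot(*p),np.degrees(np.arctan2(p[1],p[0])))
go(*s["tool_pos"])
E
```

```text
(array([253.12, 188.36]), array([0.5874, 0.0282, 0.036 ]), 'ang', np.float64(-73.3), 'r', np.float64(0.0351), 'tau', array([-0.98,  0.55,  0.21]), 'F', array([-2.3, -4.9, -1.9]))
scene 6 [253.4 188.5] ang -73.7 r 0.036 max 74.0
scene net [(array([-0.0012, -0.0513]), 0.63, np.float64(-91.3))]
top 6 [230.1 181.5] ang -72.7 r 0.0313 max 45.0
top net [(array([ 0.0141, -0.0262]), 0.75, np.float64(-61.7))]
r 0.1067932557409784 87.9568503224294
t 19.35 tcp [0.5811 0.1685 0.0436] rot [ 2.256e+00  2.186e+00 -1.000e-03] q [-0.54  0.64  0.28  1.81 -0.25  0.73 -0.15] gap 0.01355015951411816 F [-2.4 -4.6 -2.4]
cur yaw 88.2 shift [0. 0. 0.] turn [-0.     0.001 -0.   ]
```

Emit:
servo_tool:
  deltas:
    - [[-0.006,0.214,0],[0,0,0.06],1]
    - [[-0.026,0.426,0],[0,0,0.12],1]
    - [[-0.058,0.637,0],[0,0,0.18],1]
    - [[-0.058,0.637,0],[0,0,0.18],1]

```text
clock: 19.85
tool_pos: [0.6002, 0.1662, 0.0435]
ee_rot: [2.444, 1.974, -0.001]
ft_force: [-2.7, -3.7, -2.3]
finger_gap: 0.0136
finger_force: 89.1
```

```bash
python3 - <<'E'
from h import *
print(pipang());pip2();print(pipang())
s=observe();go(*s["tool_pos"])
E
```

```text
(array([251.38, 189.25]), array([0.5803, 0.0273, 0.036 ]), 'ang', np.float64(-85.0), 'r', np.float64(0.0346), 'tau', array([-0.87,  0.64,  0.3 ]), 'F', array([-2.7, -3.7, -2.3]))
scene 5 [251.6 189.4] ang -85.3 r 0.0356 max 56.0
scene net [(array([0.0679, 0.1131]), 0.36, np.float64(59.0))]
top 7 [230.7 183.6] ang -83.6 r 0.0318 max 39.0
top net [(array([ 0.0019, -0.0264]), 0.83, np.float64(-85.9))]
(array([251.32, 189.12]), array([0.5808, 0.028 , 0.036 ]), 'ang', np.float64(-84.1), 'r', np.float64(0.0339), 'tau', array([-0.86,  0.61,  0.31]), 'F', array([-2.6, -5.3, -3. ]))
t 20.15 tcp [0.6001 0.1662 0.0436] rot [ 2.443e+00  1.975e+00 -1.000e-03] q [-0.55  0.67  0.32  1.76 -0.29  0.76 -0.29] gap 0.013631648215997745 F [-1.3 -4.3 -2.7]
cur yaw 77.9 shift [0. 0. 0.] turn [-0.     0.001 -0.   ]
```

Emit:
servo_tool:
  deltas:
    - [[-0.006,-0.214,0],[0,0,-0.06],1]
    - [[-0.02,-0.38,0],[0,0,-0.107],1]
    - [[-0.02,-0.38,0],[0,0,-0.107],1]
    - [[-0.02,-0.38,-0.15],[0,0,-0.107],1]
    - [[-0.02,-0.38,-0.35],[0,0,-0.107],1]
    - [[-0.02,-0.38,-0.6],[0,0,-0.107],1]
    - [[-0.02,-0.38,-1.1],[0,0,-0.107],1]
    - [[-0.02,-0.38,-1.8],[0,0,-0.107],1]
    - [[-0.02,-0.38,-2.6],[0,0,-0.107],1]
    - [[-0.02,-0.38,-2.6],[0,0,-0.107],1]

```text
clock: 21.4
tool_pos: [0.5915, 0.1696, 0.1252]
ee_rot: [2.334, 2.1, 0.01]
ft_force: [-1.1, 0.1, -1.6]
finger_gap: 0.0137
finger_force: 89.2
```

```bash
python3 - <<'E'
from h import *
print(pipang());pip2()
for c in("scene","top"):
    k=read_camera(c);print(tip("wrench_ring",c,k,.12),tip("wrench",c,k,.115))
# lay down: grip at (.50,-.20), wrench yaw -10
go(.50,-.205,.125,170)
E
```

```text
(array([252.06, 189.  ]), array([0.5827, 0.0272, 0.036 ]), 'ang', np.float64(-81.2), 'r', np.float64(0.035), 'tau', array([ 0.07, -0.01, -0.02]), 'F', array([-1.1,  0.1, -1.6]))
scene 5 [252.2 189.3] ang -83.4 r 0.0367 max 54.0
scene net [(array([-0.0171, -0.0457]), 0.85, np.float64(-110.5))]
top 6 [230.9 183.5] ang -83.4 r 0.0325 max 43.0
top net [(array([ 0.0038, -0.0259]), 0.92, np.float64(-81.7))]
(0.89, array([240.8, 154.5]), array([0.5851, 0.0713, 0.12  ])) (0.64, array([241.3, 156.6]), array([0.5844, 0.0687, 0.115 ]))
(0.58, array([217. , 182.6]), array([0.5738, 0.061 , 0.12  ])) (0.54, array([215. , 182.5]), array([0.5746, 0.0666, 0.115 ]))
t 21.95 tcp [0.5889 0.1685 0.1214] rot [-2.336e+00 -2.100e+00  1.000e-03] q [-0.58  0.54  0.34  1.76 -0.22  0.88 -0.25] gap 0.0137539747793531 F [-0.3 -0.2 -1.2]
cur yaw 83.9 shift [-12.694  -1.63   -0.116] turn [-1.000e-03 -0.000e+00 -1.502e+00]
```

Emit:
servo_tool:
  deltas:
    - [[-0.5,-0.1,-0.6],[0,0,-0.1],1]
    - [[-2,-0.3,-0.7],[0,0,-0.27],1]
    - [[-4,-0.5,-0.7],[0,0,-0.45],1]
    - [[-6,-0.8,-0.7],[0,0,-0.63],1]
    - [[-8,-1.0,-0.7],[0,0,-0.81],1]
    - [[-10,-1.3,-0.7],[0,0,-0.99],1]
    - [[-11.5,-1.5,-0.7],[0,0,-1.17],1]
    - [[-12.7,-1.63,-0.5],[0,0,-1.35],1]
    - [[-12.7,-1.63,0],[0,0,-1.5],1]
    - [[-12.7,-1.63,0.5],[0,0,-1.5],1]

```text
clock: 23.2
tool_pos: [0.5001, -0.2057, 0.1063]
ee_rot: [0.282, 3.129, 0.0]
ft_force: [1.1, 0.2, -1.4]
finger_gap: 0.0135
finger_force: 89.2
```

```bash
python3 - <<'E'
from h import *
go(.50,-.205,.007,170)
for c in("scene","top"):
    k=read_camera(c);print(tip("wrench_ring",c,k,.115),tip("timer",c,k,0))
E
```

```text
t 23.2 tcp [ 0.5001 -0.2057  0.1063] rot [0.282 3.129 0.   ] q [ 0.25  0.44  0.12  1.94 -0.07  0.76  1.79] gap 0.013534553714180728 F [ 1.1  0.2 -1.4]
cur yaw 169.7 shift [0.007 0.021 3.311] turn [ 0.     0.    -0.005]
(0.7, array([341.6, 189.1]), array([ 0.5999, -0.2293,  0.115 ])) (0.94, array([342.7, 217. ]), array([ 0.6822, -0.1896,  0.    ]))
(0.64, array([224.1, 184.5]), array([0.5693, 0.0432, 0.115 ])) None
```

Emit:
servo_tool:
  deltas:
    - [[0,0,1],[0,0,0],1]
    - [[0,0,2],[0,0,0],1]
    - [[0,0,2.7],[0,0,0],1]
    - [[0,0,3.1],[0,0,0],1]
    - [[0,0,3.25],[0,0,0],1]
    - [[0,0,3.33],[0,0,0],1]
    - [[0,0,3.33],[0,0,0],1]

```text
clock: 24.38
tool_pos: [0.5007, -0.2052, 0.0075]
ee_rot: [0.277, 3.128, -0.0]
ft_force: [-0.0, 0.1, -1.5]
finger_gap: 0.0136
finger_force: 89.2
```

Emit:
servo_tool:
  deltas:
    - [[0,0,0],[0,0,0],0.6]
    - [[0,0,0],[0,0,0],0.2]
    - [[0,0,0],[0,0,0],0]
    - [[0,0,0],[0,0,0],-0.2]
    - [[0,0,-0.5],[0,0,0],-0.2]
    - [[0,0,-2],[0,0,0],-0.2]
    - [[0,0,-4],[0,0,0],-0.2]
    - [[0,0,-6],[0,0,0],-0.2]
    - [[0,0,-6],[0,0,0],-0.2]
  force: 20

```text
clock: 25.5
tool_pos: [0.5041, -0.2066, 0.1935]
ee_rot: [0.277, 3.118, -0.004]
ft_force: [0.1, 0.4, 0.0]
finger_gap: 0.0513
finger_force: 0.0
```

```bash
python3 - <<'E'
from h import *
s=st();print(s["finger_force"])
for c in("scene","top"):
    k=read_camera(c)
    for n in("wrench_ring","wrench_grip","sprinkle_tub","yellow_tub","timer","cutter"):print(c,n,tip(n,c,k,H[n]))
    hsv=cv2.cvtColor(k["frame"],cv2.COLOR_RGB2HSV).astype(int)
    blue=(abs(hsv[...,0]-110)<14)&(hsv[...,1]>130)&(hsv[...,2]>50)
    n,l,q,ce=cv2.connectedComponentsWithStats(blue.astype(np.uint8));i=1+np.argmax(q[1:,4]);print(q[i],pt(k,ce[i],.01).round(3))
print(pipang());pip2()
E
```

```text
t 25.5 tcp [ 0.5041 -0.2066  0.1935] rot [ 0.277  3.118 -0.004] q [ 0.23  0.32  0.13  1.88 -0.05  0.94  1.78] gap 0.05129118501954714 F [0.1 0.4 0. ]
0.0
scene wrench_ring (0.81, array([337.8, 228.7]), array([ 0.6194, -0.2184,  0.006 ]))
scene wrench_grip (0.61, array([296.8, 243.7]), array([ 0.5022, -0.1971,  0.01  ]))
scene sprinkle_tub None
scene yellow_tub (0.63, array([234.8, 167.9]), array([ 0.7071,  0.2462, -0.    ]))
scene timer (0.98, array([342. , 216.7]), array([ 0.6824, -0.1876,  0.    ]))
scene cutter (0.85, array([173.8, 217.9]), array([0.3837, 0.0959, 0.    ]))
[282 236  35  21 335] [ 0.5   -0.205  0.01 ]
top wrench_ring (0.78, array([320.1, 175.2]), array([ 0.6061, -0.223 ,  0.006 ]))
top wrench_grip (0.86, array([316.8, 212.8]), array([ 0.499 , -0.2101,  0.01  ]))
top sprinkle_tub (0.83, array([264.3, 146.8]), array([ 0.6909, -0.0652,  0.    ]))
top yellow_tub (0.82, array([165.9, 146.7]), array([0.6935, 0.2176, 0.    ]))
top timer (0.78, array([307.1, 149.4]), array([ 0.6822, -0.1885,  0.    ]))
top cutter (0.45, array([207.2, 251.4]), array([0.3945, 0.0985, 0.    ]))
[310 211   7  16  79] [ 0.483 -0.199  0.01 ]
(array([252.03, 189.05]), array([0.5824, 0.0271, 0.036 ]), 'ang', np.float64(-81.7), 'r', np.float64(0.0351), 'tau', array([-0.04,  0.03, -0.09]), 'F', array([-0.3, -0.7,  0.8]))
scene 4 [252.  189.2] ang -82.8 r 0.0357 max 55.0
scene net [(array([-0.0069, -0.0388]), 0.96, np.float64(-100.1))]
top 7 [230.7 183.6] ang -83.5 r 0.0319 max 43.0
top net [(array([ 0.0004, -0.0319]), 0.56, np.float64(-89.3))]
```

All good: the washer has turned about 1.22 rad, the wrench is flat near its original place, and the bystanders haven't moved. Handing in.

```bash
python3 -c "
from workcell import *
print(finish_job())"
```

```text
the job is handed in; nothing more can be done
None
```

The job is handed in, with no verdict returned: the nut was finger-tightened and given one flat with the wrench (washer turned about 1.22 rad by camera, target 1.25), the wrench was laid flat near its starting place, and the other things were left where they stood.

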